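# Start the air sampler and hold its purge button

## Task

Start up the air sampler on the bench: first rock its power switch over to on by pressing down the raised end with the white stripe, then push the blue button all the way in so that it stays in, and then press the green button all the way down and keep holding it there: finish while still holding it down. Do not press the red button, and do not pick up or push aside the white cartridge, the battery cell, the brass fitting or the screwdriver that stand about.

Things in the scene. Friction and masses are not known exactly. Their poses are not given: they have to be found in the camera images.
- sampler: Air sampler lying on its back, fixed to the bench: black case 270 x 270 mm, 80 mm high, aluminium panel on top. Origin at the centre of its underside; x and y along its sides, z up. Four controls stand on the panel at the corners of a 96 mm square about its centre, in an order that changes from run to run; all share the sampler's yaw and are pressed straight down.
- power (a joint): Angle of the black power rocker, rad: 0 = off (striped end raised), 0.36 = on (striped end fully down, its face then level). It stays where it is left; about 2 N at the stripe moves it.
- power_stripe (a point): Point to press: middle of the white stripe on the raised end of the black rocker (108 mm above the bench when off; sinks 8 mm). The rocker is V-shaped, 60 mm long along the sampler's x, 30 mm wide, hinged at its middle; the stripe lies 21 mm from the hinge towards the sampler's +x. The raised tip, 8 mm beyond the stripe, is 3 mm higher, so flat fingers meet it first.
- zero (a joint): How far the blue push-lock button is in, m: 0 = out, 0.008 = fully in. Takes about 3 N and stays where it is pushed.
- zero_top (a point): Centre of the top face of the blue button (round, 32 mm across, in a black collar 48 mm across; top 104 mm above the bench when out; moves down with it).
- purge (a joint): How far the green button is down, m: 0 = up, 0.008 = fully down. A spring pushes it back when let go: it starts to move at about 2 N and takes 6 N at the bottom.
- purge_top (a point): Centre of the top face of the green button (round, 32 mm across, in a black collar 48 mm across; top 104 mm above the bench when up; moves down with it).
- purge_base: The black collar of the green button with the button in it; origin at the centre of its underside on the panel, 80 mm above the bench; the collar is 12 mm high.
- drain (a joint): How far the red button is down, m: 0 = up, 0.008 = fully down. To be left alone.
- drain_top (a point): Centre of the top face of the red button (round, 32 mm across, same build as the green one).
- cartridge_mid (a point): Half-way up a loose white filter cartridge with an orange band (26 mm across, 40 mm high) standing near the middle of the panel between the controls; its top is 120 mm above the bench. Leave it standing.
- cell_mid (a point): Half-way up a loose battery cell (black and copper, 33 mm across, 58 mm high) standing on the bench on the sampler's +y side.
- fitting_mid (a point): Half-way up a loose brass fitting (28 mm across, 30 mm high) standing on the panel, 100 mm from its centre towards the sampler's -x edge; its top is 110 mm above the bench.
- driver_grip (a point): Middle of the handle of a loose screwdriver with a yellow handle (170 mm long) lying on the bench on the sampler's -y side.

How it is judged:
On the way, in this order (a step that is already met when the one before it is completed fails the run):
1. the power rocker is on (value of joint power above 0.28 rad), for 0.1 s.
2. then the blue button is pushed in (value of joint zero above 0.006 m), for 0.1 s.
3. then the green button is held down (value of joint purge above 0.0055 m), for 0.3 s.
At the end, for the whole second after the job is handed in: The rocker is on (beyond 0.28 of 0.36 rad), the blue button is in (beyond 6 of 8 mm), the fingers press on the green button (more than 1.5 N) and keep it down (beyond 5.5 of 8 mm); the red button is up, and cartridge, cell, fitting and screwdriver are within 20 mm of where they started (value of joint power above 0.28 rad and value of joint zero above 0.006 m and value of joint purge above 0.0055 m and contact force between the fingers and purge_base above 1.5 N and value of joint drain below 0.002 m and distance of each of cartridge_mid, cell_mid, fitting_mid, driver_grip from where it was at the start of the episode below 0.02 m); the arm keeps its last pose, push and grip.
It fails at once if the red button is pressed (3 mm or more) (value of joint drain above 0.003 m).
It fails at once if the blue button is pressed while the power is off (value of joint zero above 0.003 m and value of joint power below 0.25 rad).
It fails at once if the green button is pressed before the blue button is in (value of joint purge above 0.003 m and value of joint zero below 0.005 m).
It fails at once if the cartridge, the cell, the fitting or the screwdriver is lifted, toppled or moved by more than 20 mm (distance of any of cartridge_mid, cell_mid, fitting_mid, driver_grip from where it was at the start of the episode above 0.02 m or angle between any of cartridge_mid, cell_mid, fitting_mid's own z axis and vertical above 0.5 rad).
It also fails if it takes over 48 s, if anything falls off the work surface, if the arm or the gripper's body presses on something with over 40 N, if the wrist force passes 120 N, or if a joint passes its speed limit or range.

## Robot

A 6-joint arm with a two-finger parallel gripper is mounted at the origin on the work surface. World frame = base frame: x ahead of the robot, y to its left, z up, the work surface at z = 0. Lengths are in m, angles in rad, forces in N, time in s.
With the tool pointing down it reaches from about 0.375 to 0.975 m from the base axis. Payload 3.8 kg.
Tool frame: the origin (TCP) lies between the finger pads; the fingertips stand 25 mm ahead of it and the grasp point (between the pads) lies 6 mm ahead of it; z points along the fingers, x is the direction in which the jaws open and shut, and the axes are right-handed (so a half turn about z gives the same grasp; the last joint's range is limited). The gripper opens to 88 mm and grips with 3 to 60 N. Pads are 18 mm wide; open, the fingers measure 123 mm over their backs; the gripper's body (75 mm by 187 mm) begins 45 mm behind the grasp point.
Start: joints at [1.219, 0.264, 1.604, -0, 1.274, -0.037], TCP at [0.209, 0.642, 0.264] pointing down, gripper open.
Joint ranges: [-2.63, 2.63], [-0.94, 2.18], [0.31, 2.57], [-1.31, 4.45], [0, 2.66], [-2.55, 2.55]. Speed limits (rad/s): [2.57, 2.57, 3.14, 3.14, 3.14, 3.14].

## Interface

Orientations are given as a rotation vector (axis times angle).
In Python, from station import status, eyes, bot, models gives the robot as it stands.
- The arm moves only by the tool arm_command, never from a script. Its argument "moves" is a list of rows, each a list of 3 entries, a list of its own where there are three numbers: the finger opening in mm, from 0 to 88.1, then the shift along the tool's x, y, z scaled (see below), then the turn, a rotation vector about the tool's x, y, z scaled (see below). A call has exactly 5 rows; each row is the pose to reach, as a shift and turn from the pose commanded when the call began, along the tool's axes at that moment; what a row does not reach only later rows make up. The controller multiplies each number of a shift by 40 cm and each number of a turn by 90 degrees. A row lasts 1/10 s, in which the tool goes at most 50 mm and 8.59 degrees, less where a joint would pass 70% of its speed; a pose out of reach is approached as far as the arm can. A call with a number of a shift or a turn outside -1 to 1 is refused whole. A call with a gripper value outside its range is refused whole. The fingers move at their own pace and stop on an object; the grip force is fixed at half the most. Time passes only in rows, so rows that repeat a pose let the fingers close, or fill a call up. It gives the time, the measured TCP pose, the force and the opening at its end, in the units of the state.
- status.read_state(): the state, without advancing time (a new reading comes with each control period).
- eyes.get_image(name): name is "scene" or "top"; returns the picture (400x640x3 uint8, red, green, blue); there is no depth.
- eyes.camera_params(name): a dict with "intrinsics" (3x3 intrinsics, pixels), "extrinsics" (4x4, takes a point from world to camera coordinates). Camera axes: x right, y down, z forward; pixel columns grow to the right and rows downward; lengths in m; the calibration is good to about 2 mm. A picture is of the moment at which its call begins. camera_params takes no time and is no camera call.
- bot.job_done(): hands the job in, once; it reports no verdict.
Trained networks look in the newest picture that a camera, given by its name, has taken for a name from the list of things; names that differ only in an ending like _2 or _b are one class to them, and where a whole thing is asked for, a point or a joint stands for the part that bears it (a point fixed in the world has none). Each returns a list of dicts, best first, with "conf" (0 to 1); they miss things now and then, are a little off and sometimes report something else, mostly with a low value. They report only what shows in the picture. A call takes as long as a camera call.
- models.look_for(thing, camera): "box" ([left, top, width, height] in pixels, round what is visible of it).
The state is a dict: "time": time; "qpos": joint angles; "joint_velocities": joint speeds; "joint_torque": joint torques, N m; "tool_pos": TCP position; "tool_rot": TCP orientation; "ft_force": force on the tool from outside, world axes, zero at the start; "torque": the same for the moment, N m; "opening": finger opening in m.
Only numpy, scipy, OpenCV 4.12 (cv2) and the standard library are available. Lean on these libraries where they do the work, as an engineer would, in place of code of your own. Each camera call takes 0.05 s, during which the arm holds its last target.

## Working session

There is one attempt and no reset: what is moved stays moved. The work goes in short steps, Python scripts to look and compute and a tool call to move; the robot and the scene stay as the last step left them, time stands still between calls to the robot, and variables do not carry over. Pictures are saved under pics/ and viewed, and the job is handed in when it is done.

Besides the shell and the picture viewer there is one more tool, called after ">>>" by a JSON object that holds its "name" and its "arguments". arm_command: Moves the arm, as the interface text tells. Shifts and turns lie within -1 to 1; 1 stands for 40 cm of shift or 90 degrees of turn. Its arguments: {"type":"object","properties":{"moves":{"type":"array"}},"required":["moves"]}

```bash
mkdir -p pics; ls; python3 - <<'E'
from station import status, eyes, bot, models
import cv2, numpy as np
np.set_printoptions(precision=4,suppress=True)
s=status.read_state(); print({k:np.round(v,4) for k,v in s.items()})
for c in ("scene","top"):
    im=eyes.get_image(c); cv2.imwrite(f"pics/{c}0.png",im[:,:,::-1])
    p=eyes.camera_params(c); print(c,np.array(p["intrinsics"]),np.array(p["extrinsics"]))
    for t in ["sampler","power_stripe","zero_top","purge_top","drain_top","cartridge_mid","cell_mid","fitting_mid","driver_grip"]:
        print(t,[(np.round(d["box"],1).tolist(),round(d["conf"],2)) for d in models.look_for(t,c)][:3])
E
```

```text
pics
{'time': np.float64(0.0), 'qpos': array([ 1.2191,  0.2647,  1.6053, -0.    ,  1.2737, -0.0369]), 'joint_velocities': array([-0.0002,  0.0022,  0.0009, -0.0004,  0.0004,  0.0015]), 'joint_torque': array([ -0.0001, -50.2132, -35.6865,   0.0729,   0.0297,  -0.0002]), 'tool_pos': array([0.2088, 0.6412, 0.2624]), 'tool_rot': array([ 2.5412,  1.8451, -0.0028]), 'ft_force': array([-0.2674,  0.386 ,  0.4997]), 'torque': array([-0.0009, -0.0096, -0.0149]), 'opening': np.float64(0.0881)}
scene [[432.8679   0.     321.369 ]
 [  0.     432.8679 208.4807]
 [  0.       0.       1.    ]] [[ 0.7653  0.6432  0.024  -0.4702]
 [ 0.3621 -0.3994 -0.8422 -0.1094]
 [-0.5321  0.6533 -0.5386  1.15  ]
 [ 0.      0.      0.      1.    ]]
sampler [([160.8, 202.7, 209.6, 178.0], 0.92)]
power_stripe [([206.0, 233.4, 31.7, 19.3], 0.62)]
zero_top [([238.8, 267.8, 21.0, 20.6], 0.56)]
purge_top [([262.6, 218.2, 20.6, 9.9], 0.65)]
drain_top [([291.6, 245.0, 16.9, 15.8], 0.5)]
cartridge_mid [([255.6, 232.6, 19.7, 26.8], 0.61)]
cell_mid [([342.6, 231.9, 22.6, 28.4], 0.76)]
fitting_mid [([230.6, 210.1, 14.0, 18.1], 0.49)]
driver_grip [([119.4, 300.1, 19.9, 96.6], 0.62)]
top [[463.8553   0.     323.6508]
 [  0.     463.8553 200.0139]
 [  0.       0.       1.    ]] [[ 0.0201 -0.9998 -0.0022  0.0293]
 [-0.9964 -0.0198 -0.0818  0.592 ]
 [ 0.0818  0.0038 -0.9966  1.1402]
 [ 0.      0.      0.      1.    ]]
sampler []
power_stripe [([392.1, 219.1, 22.4, 25.1], 0.78)]
zero_top [([409.8, 187.6, 11.2, 7.9], 0.43), ([368.0, 242.5, 14.8, 9.2], 0.41)]
purge_top [([359.4, 215.6, 10.8, 10.9], 0.44)]
drain_top [([365.7, 174.7, 20.5, 12.8], 0.57)]
cartridge_mid [([393.6, 218.7, 24.6, 27.4], 0.59), ([382.3, 196.7, 15.4, 13.8], 0.55)]
cell_mid [([309.6, 174.6, 15.3, 14.5], 0.56)]
fitting_mid [([369.8, 243.1, 11.7, 8.7], 0.45)]
driver_grip [([454.5, 206.6, 33.0, 60.4], 0.77), ([408.5, 186.2, 14.2, 15.4], 0.61)]
```

```bash
python3 - <<'E'
import cv2
a=cv2.imread("pics/scene0.png")[190:390,140:380]; cv2.imwrite("pics/scene0c.png",cv2.resize(a,None,fx=3,fy=3,interpolation=cv2.INTER_CUBIC)[:600])
a=cv2.imread("pics/top0.png")[120:300,280:510]; cv2.imwrite("pics/top0c.png",cv2.resize(a,None,fx=3,fy=3,interpolation=cv2.INTER_CUBIC))
E
```

```text
(no output)
```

View pics/scene0c.png

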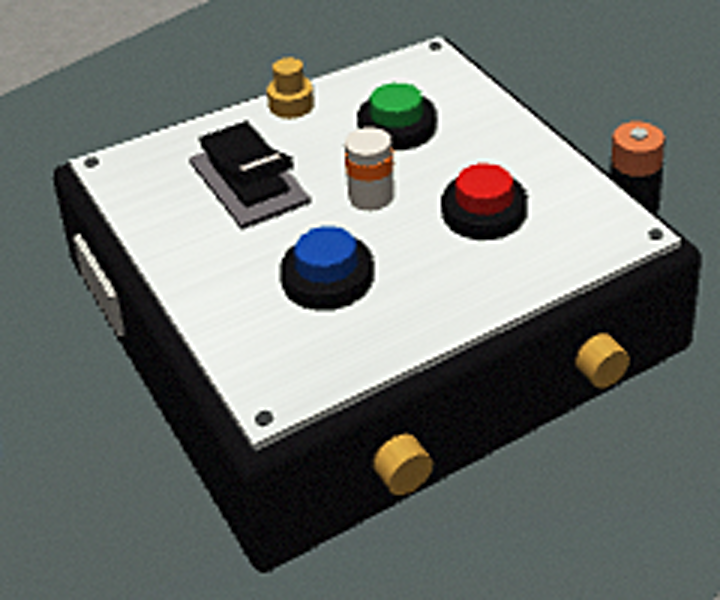

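View pics/top0c.png

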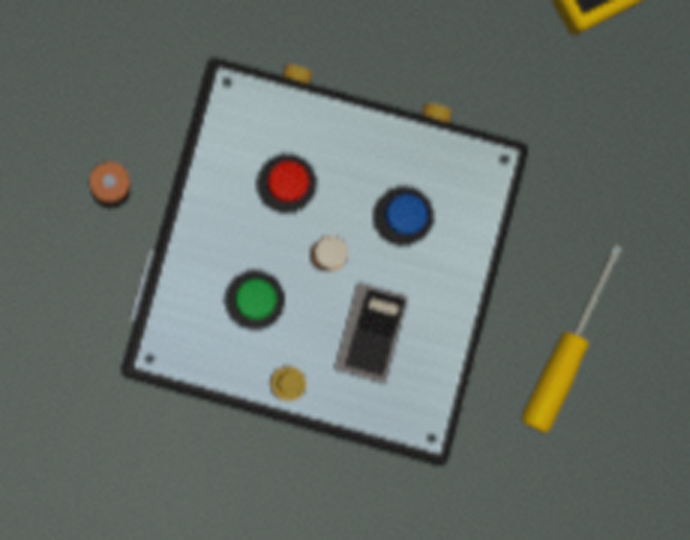

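The scene crop shows the rocker at about (245,160)/3, green at (398,100)/3, red at (485,190)/3, blue at (325,250)/3 and the cartridge in the middle, with the fitting behind. The top crop agrees. In the top view, several network boxes (driver, zero, cartridge) are off, so I'll refine with colour segmentation and triangulate.

```bash
cat > h.py <<'E'
import numpy as np, cv2
from station import status, eyes, bot, models
np.set_printoptions(precision=4,suppress=True)
def P(c):
    p=eyes.camera_params(c); return np.array(p["intrinsics"])@np.array(p["extrinsics"])[:3]
def atz(c,uv,z):
    M=P(c); A=M[:,[0,1]]; b=M[:,2]*z+M[:,3]
    H=np.column_stack([A,b]); q=np.linalg.solve(H,[uv[0],uv[1],1]); return q[:2]/q[2]
def tri(u1,u2):
    X=cv2.triangulatePoints(P("scene"),P("top"),np.float64(u1).reshape(2,1),np.float64(u2).reshape(2,1)); return (X[:3]/X[3]).ravel()
def blobs(im,h0,h1,smin,vmin,box):
    hsv=cv2.cvtColor(im,cv2.COLOR_BGR2HSV); m=cv2.inRange(hsv,(h0,smin,vmin),(h1,255,255))
    x0,y0,x1,y1=box; k=np.zeros_like(m);k[y0:y1,x0:x1]=m[y0:y1,x0:x1]
    n,l,s,c=cv2.connectedComponentsWithStats(k)
    return sorted([(int(s[i,4]),c[i].round(2).tolist(),s[i,:4].tolist()) for i in range(1,n) if s[i,4]>=8],reverse=True)[:3]
E
python3 - <<'E'
from h import *
for c,box in (("scene",(140,190,380,350)),("top",(280,130,510,300))):
    im=cv2.imread(f"pics/{c}0.png")
    for n,a in dict(red=(0,6,180,60),green=(55,80,120,60),blue=(100,125,120,60)).items():
        print(c,n,blobs(im,*a,box))
    # values for top face
im=cv2.imread("pics/scene0.png"); hsv=cv2.cvtColor(im,cv2.COLOR_BGR2HSV)
for u in (302,272,248):
    print(u,[tuple(int(x) for x in hsv[v,u]) for v in range(212,290,2)])
im=cv2.imread("pics/top0.png")
x=cv2.resize(im[205:255,385:425],None,fx=12,fy=12,interpolation=cv2.INTER_CUBIC);cv2.imwrite("pics/rk_top.png",x)
im=cv2.imread("pics/scene0.png")
x=cv2.resize(im[220:270,200:250],None,fx=12,fy=12,interpolation=cv2.INTER_CUBIC);cv2.imwrite("pics/rk_sc.png",x)
E
```

```text
scene red [(261, [301.03, 252.58], [292, 245, 19, 17])]
scene green [(205, [271.51, 224.44], [263, 218, 18, 14])]
scene blue [(310, [247.96, 274.4], [238, 266, 21, 18])]
top red [(145, [375.83, 180.03], [369, 174, 14, 13])]
top green [(152, [364.98, 219.25], [358, 213, 14, 14])]
top blue [(159, [415.36, 190.96], [409, 184, 14, 15])]
302 [(90, 27, 103), (90, 51, 15), (0, 0, 255), (54, 5, 239), (42, 5, 240), (42, 5, 240), (45, 6, 238), (42, 5, 238), (42, 5, 236), (54, 5, 239), (50, 6, 237), (40, 6, 237), (45, 6, 239), (45, 6, 238), (45, 6, 238), (65, 6, 240), (4, 97, 221), (1, 234, 216), (1, 221, 220), (1, 224, 219), (1, 225, 219), (1, 221, 228), (1, 223, 110), (1, 236, 94), (1, 223, 102), (90, 109, 21), (30, 9, 30), (144, 159, 8), (0, 102, 5), (0, 0, 255), (48, 5, 239), (45, 6, 238), (48, 5, 237), (48, 5, 238), (45, 6, 236), (53, 4, 234), (45, 4, 236), (50, 6, 236), (48, 5, 234)]
272 [(36, 5, 237), (53, 4, 237), (175, 6, 249), (66, 228, 151), (66, 182, 167), (66, 182, 168), (66, 185, 167), (66, 181, 186), (67, 192, 61), (67, 188, 68), (70, 155, 41), (30, 13, 20), (40, 109, 7), (90, 25
[... 238 characters left out ...]
, 238), (50, 6, 238), (48, 5, 238), (50, 7, 234), (45, 6, 240), (50, 3, 236), (47, 8, 236), (45, 7, 234), (45, 4, 238)]
248 [(83, 30, 102), (83, 34, 90), (50, 6, 244), (43, 8, 236), (48, 5, 236), (60, 4, 238), (50, 6, 239), (48, 5, 237), (42, 5, 238), (50, 6, 240), (42, 5, 238), (50, 6, 238), (45, 6, 238), (48, 5, 236), (48, 5, 237), (50, 6, 238), (42, 5, 236), (54, 5, 238), (50, 6, 236), (45, 6, 237), (48, 5, 239), (45, 6, 240), (42, 5, 239), (53, 4, 237), (48, 5, 239), (50, 6, 236), (26, 15, 255), (109, 249, 165), (109, 210, 174), (109, 218, 170), (110, 208, 178), (109, 216, 171), (109, 213, 176), (109, 203, 153), (109, 210, 68), (110, 205, 76), (110, 170, 45), (156, 51, 25), (90, 46, 11)]
```

View pics/rk_top.png

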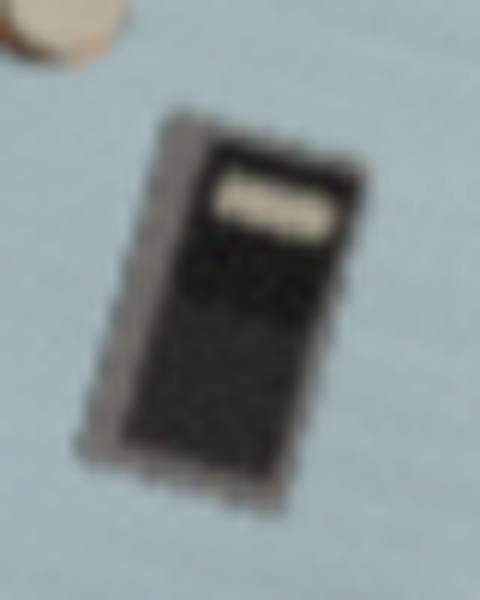

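View pics/rk_sc.png

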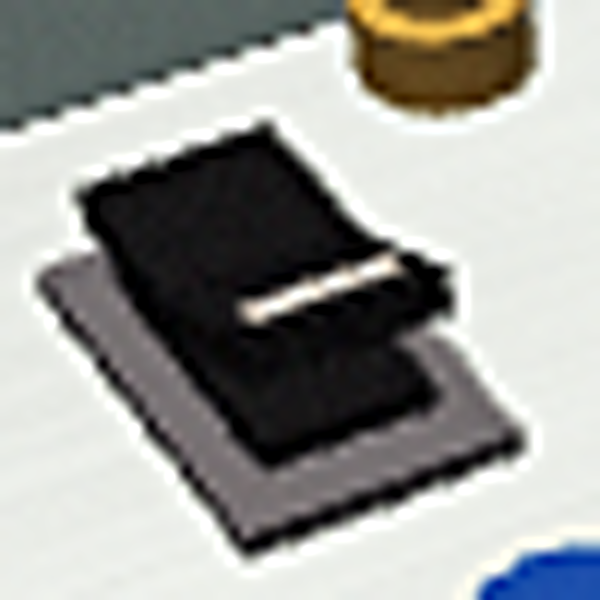

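The rocker's stripe is at about (407.9,222.3) in the top view and (226.7,243.9) in the scene view. Next: triangulate the top faces and fit the sampler pose.

```bash
cat >> h.py <<'E'
E
python3 - <<'E'
from h import *
from scipy.optimize import least_squares
px={}
for c,box in (("scene",(140,190,380,350)),("top",(280,130,510,300))):
    im=cv2.imread(f"pics/{c}0.png")
    for n,a in dict(red=(0,6,150,70),green=(55,80,120,60),blue=(100,125,120,60)).items():
        if c=="scene": a=(a[0],a[1],100,dict(red=150,green=110,blue=115)[n])
        b=blobs(im,*a,box)[0]; px[n,c]=np.array(b[1]); print(c,n,b)
px["stripe","scene"]=np.array([226.7,243.9]);px["stripe","top"]=np.array([407.9,222.25])
T={}
for n,z in (("red",.104),("green",.104),("blue",.104),("stripe",.108)):
    T[n]=tri(px[n,"scene"],px[n,"top"]); print(n,"tri",T[n],"scene@z",atz("scene",px[n,"scene"],z),"top@z",atz("top",px[n,"top"],z))
loc=dict(red=(48,48),green=(-48,48),blue=(48,-48),stripe=(-27,-48))
f=lambda p:np.concatenate([(p[:2]+np.array([[np.cos(p[2]),-np.sin(p[2])],[np.sin(p[2]),np.cos(p[2])]])@np.array(loc[n])/1000-T[n][:2])*1000 for n in loc])
r=least_squares(f,[.5,-.1,-.25]); print(r.x,np.degrees(r.x[2]),f(r.x))
c,s=np.cos(r.x[2]),np.sin(r.x[2])
for n,l in {**loc,"tip":(-19,-48),"hinge":(-48,-48),"cart0":(0,0)}.items(): print(n, r.x[:2]+np.array([[c,-s],[s,c]])@np.array(l)/1000)
# cartridge top, fitting top in top view
print("cart",atz("top",(280+329/3,120+253/3),.12),atz("scene",(140+368/3,190+142/3),.12))
print("fit",atz("top",(280+288/3,120+380/3),.11),atz("scene",(140+288/3,190+64/3),.11))
E
```

```text
scene red (173, [301.04, 249.8], [292, 244, 19, 12])
scene green (129, [271.58, 222.11], [263, 218, 17, 10])
scene blue (207, [247.9, 271.75], [238, 266, 21, 13])
top red (157, [375.72, 179.86], [369, 173, 14, 15])
top green (152, [364.98, 219.25], [358, 213, 14, 14])
top blue (159, [415.36, 190.96], [409, 184, 14, 15])
red tri [ 0.6352 -0.0804  0.1015] scene@z [ 0.6375 -0.0826] top@z [ 0.6347 -0.0803]
green tri [ 0.5422 -0.0563  0.1012] scene@z [ 0.5455 -0.0588] top@z [ 0.5418 -0.0563]
blue tri [ 0.6109 -0.1736  0.1012] scene@z [ 0.6138 -0.1754] top@z [ 0.6103 -0.1734]
stripe tri [ 0.5376 -0.1549  0.1062] scene@z [ 0.5407 -0.1553] top@z [ 0.5366 -0.1556]
[ 0.5764 -0.115  -0.2559] -14.660291457174635 [-0.2158 -0.2612 -0.0842 -0.1057 -0.2312  0.0813  0.5312  0.2856]
red [ 0.6349 -0.0807]
green [ 0.5421 -0.0564]
blue [ 0.6107 -0.1736]
stripe [ 0.5381 -0.1546]
tip [ 0.5458 -0.1566]
hinge [ 0.5178 -0.1493]
cart0 [ 0.5764 -0.115 ]
cart [ 0.5765 -0.1113] [ 0.5832 -0.1149]
fit [ 0.4788 -0.082 ] [ 0.4799 -0.0835]
```

Triangulated points fit the 96 mm square to within 0.6 mm, with yaw −14.7°. Next, a helper that converts targets into tool-axis units; I'll approach with the fingers closed.

```bash
cat >> h.py <<'E'
from scipy.spatial.transform import Rotation as R
YAW=-0.2559
G=dict(red=(.6349,-.0807),green=(.5421,-.0564),blue=(.6107,-.1736),stripe=(.5385,-.1547))
def plan(xyz):
    s=status.read_state(); r=R.from_rotvec(s["tool_rot"]); 
    a=YAW+np.pi/2; x=[np.cos(a),np.sin(a),0]; z=[0,0,-1]; y=np.cross(z,x)
    rd=R.from_matrix(np.column_stack([x,y,z]))
    d=r.inv().apply(np.array(xyz)-s["tool_pos"])
    print("t",s["time"],"pos",s["tool_pos"],"F",s["ft_force"],"op",s["opening"])
    print("shift/0.4:",d/.4,"turn/90:",(r.inv()*rd).as_rotvec()/(np.pi/2),"dist",np.linalg.norm(d))
E
python3 -c "
from h import *
plan([*G['stripe'],.20])"
```

```text
t 1.0 pos [0.209  0.6418 0.2637] F [ 0.2898  0.4865 -0.6784] op 0.08781878641266976
shift/0.4: [-1.6384  1.3998  0.1593] turn/90: [ 0.      0.     -0.0375] dist 0.8643320454958481
```

>>> {"name": "arm_command", "arguments": {"moves": [[0,[-0.094,0.08,0],[0,0,-0.01]],[0,[-0.188,0.16,0],[0,0,-0.02]],[0,[-0.282,0.24,0],[0,0,-0.0375]],[0,[-0.376,0.32,0],[0,0,-0.0375]],[0,[-0.47,0.4,0],[0,0,-0.0375]]]}}

```text
time: 1.5
tool_pos: [0.3033, 0.4118, 0.2638]
tool_rot: [2.486, 1.921, 0.001]
ft_force: [0.4, 0.1, 1.3]
opening: 0.0501
```

```bash
python3 -c "
from h import *
plan([*G['stripe'],.20])"
```

```text
t 1.5 pos [0.3033 0.4118 0.2638] F [0.3704 0.0754 1.2726] op 0.05014223050386223
shift/0.4: [-1.222   0.9264  0.1595] turn/90: [ 0.0003 -0.0003  0.0004] dist 0.6167029829895647
```

>>> {"name": "arm_command", "arguments": {"moves": [[0,[-0.098,0.074,0],[0,0,0]],[0,[-0.196,0.148,0],[0,0,0]],[0,[-0.294,0.222,0],[0,0,0]],[0,[-0.392,0.296,0],[0,0,0]],[0,[-0.49,0.37,0],[0,0,0]]]}}

```text
time: 2.0
tool_pos: [0.3969, 0.1847, 0.2642]
tool_rot: [2.486, 1.92, 0.002]
ft_force: [0.7, -0.0, 0.2]
opening: 0.0101
```

>>> {"name": "arm_command", "arguments": {"moves": [[0,[-0.098,0.074,0],[0,0,0]],[0,[-0.196,0.148,0],[0,0,0]],[0,[-0.294,0.222,0],[0,0,0]],[0,[-0.392,0.296,0],[0,0,0]],[0,[-0.49,0.37,0],[0,0,0]]]}}

```text
time: 2.5
tool_pos: [0.4906, -0.0427, 0.2642]
tool_rot: [2.487, 1.919, 0.002]
ft_force: [0.6, 0.8, -0.1]
opening: 0.0005
```

```bash
python3 -c "
from h import *
plan([*G['stripe'],.16])"
```

```text
t 2.5 pos [ 0.4906 -0.0427  0.2642] F [ 0.5573  0.808  -0.0551] op 0.00045236578506041244
shift/0.4: [-0.2405  0.1866  0.2606] turn/90: [ 0.0008 -0.0003 -0.0003] dist 0.160291092915046
```

>>> {"name": "arm_command", "arguments": {"moves": [[0,[-0.08,0.062,0],[0,0,0]],[0,[-0.16,0.124,0.05],[0,0,0]],[0,[-0.24,0.1866,0.13],[0,0,0]],[0,[-0.24,0.1866,0.23],[0,0,0]],[0,[-0.24,0.1866,0.26],[0,0,0]]]}}

```text
time: 3.0
tool_pos: [0.5352, -0.1527, 0.1552]
tool_rot: [-2.484, -1.913, 0.007]
ft_force: [-0.4, 0.4, -0.8]
opening: 0.0002
```

```bash
python3 - <<'E'
from h import *
a=eyes.get_image("scene")[:,:,::-1]; b=eyes.get_image("top")[:,:,::-1]
a=cv2.resize(a[130:330,170:370],None,fx=2,fy=2,interpolation=2);b=cv2.resize(b[120:320,290:490],None,fx=2,fy=2,interpolation=2)
cv2.imwrite("pics/p1.png",np.hstack([a,b]))
plan([*G['stripe'],.136])
E
```

```text
t 3.1 pos [ 0.5358 -0.1516  0.1572] F [-0.0944 -0.1737  0.2105] op 0.00048243655558806317
shift/0.4: [-0.0058  0.0087  0.0529] turn/90: [-0.0039 -0.0004 -0.0001] dist 0.021557652523129724
```

View pics/p1.png

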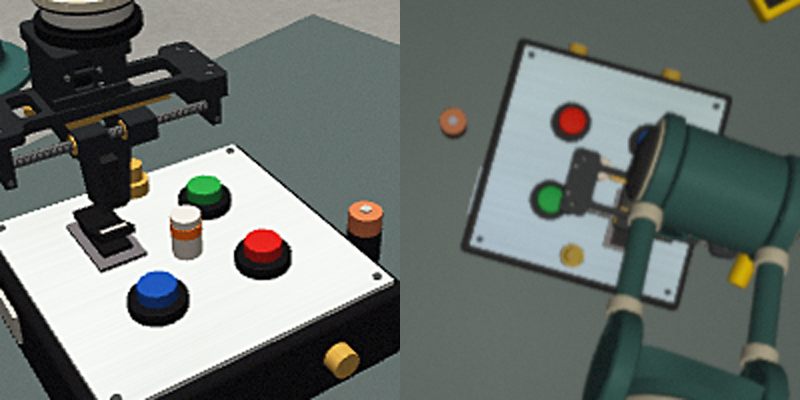

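The picture shows the closed fingers directly above the rocker (about (105,210) in the left half), clear of the cartridge at (187,232). Next I correct the offset and descend gradually.

>>> {"name": "arm_command", "arguments": {"moves": [[0,[-0.005,0.008,0.01],[0,0,0]],[0,[-0.005,0.008,0.02],[0,0,0]],[0,[-0.005,0.008,0.03],[0,0,0]],[0,[-0.005,0.008,0.04],[0,0,0]],[0,[-0.005,0.008,0.04],[0,0,0]]]}}

```text
time: 3.6
tool_pos: [0.5404, -0.1548, 0.1436]
tool_rot: [-2.486, -1.92, 0.0]
ft_force: [0.5, 0.0, -0.4]
opening: 0.0003
```

```bash
python3 -c "
from h import *
plan([*G['stripe'],.123])"
```

```text
t 3.6 pos [ 0.5404 -0.1548  0.1436] F [ 0.4943  0.0066 -0.3801] op 0.0003214830433449929
shift/0.4: [-0.0009 -0.0046  0.0516] turn/90: [-0.0001 -0.      0.0003] dist 0.020707728544703916
```

>>> {"name": "arm_command", "arguments": {"moves": [[0,[0,-0.003,0.007],[0,0,0]],[0,[0,-0.003,0.014],[0,0,0]],[0,[0,-0.003,0.02],[0,0,0]],[0,[0,-0.003,0.026],[0,0,0]],[0,[0,-0.003,0.03],[0,0,0]]]}}

```text
time: 4.1
tool_pos: [0.5403, -0.1551, 0.1321]
tool_rot: [2.486, 1.919, 0.002]
ft_force: [2.2, 0.8, 1.8]
opening: 0.0005
```

>>> {"name": "arm_command", "arguments": {"moves": [[0,[0,0,0.003],[0,0,0]],[0,[0,0,0.006],[0,0,0]],[0,[0,0,0.009],[0,0,0]],[0,[0,0,0.012],[0,0,0]],[0,[0,0,0.012],[0,0,0]]]}}

```text
time: 4.6
tool_pos: [0.5391, -0.1548, 0.1266]
tool_rot: [-2.486, -1.919, 0.001]
ft_force: [1.0, -0.7, 1.1]
opening: 0.0001
```

>>> {"name": "arm_command", "arguments": {"moves": [[0,[0,0,0.0015],[0,0,0]],[0,[0,0,0.003],[0,0,0]],[0,[0,0,0.0045],[0,0,0]],[0,[0,0,0.006],[0,0,0]],[0,[0,0,0.006],[0,0,0]]]}}

```text
time: 5.1
tool_pos: [0.5392, -0.1548, 0.1254]
tool_rot: [-2.486, -1.92, 0.001]
ft_force: [-2.5, 0.3, 8.0]
opening: 0.0002
```

```bash
python3 - <<'E'
from h import *
a=eyes.get_image("scene")[:,:,::-1]
cv2.imwrite("pics/p2.png",cv2.resize(a[190:300,180:320],None,fx=5,fy=5,interpolation=2))
plan([*G['stripe'],.123])
E
```

```text
t 5.15 pos [ 0.5392 -0.1548  0.1254] F [-2.2618  0.2377  7.9168] op 0.00036300651592350864
shift/0.4: [-0.0001 -0.0018  0.0059] turn/90: [-0.0003  0.      0.    ] dist 0.002479982432109769
```

View pics/p2.png

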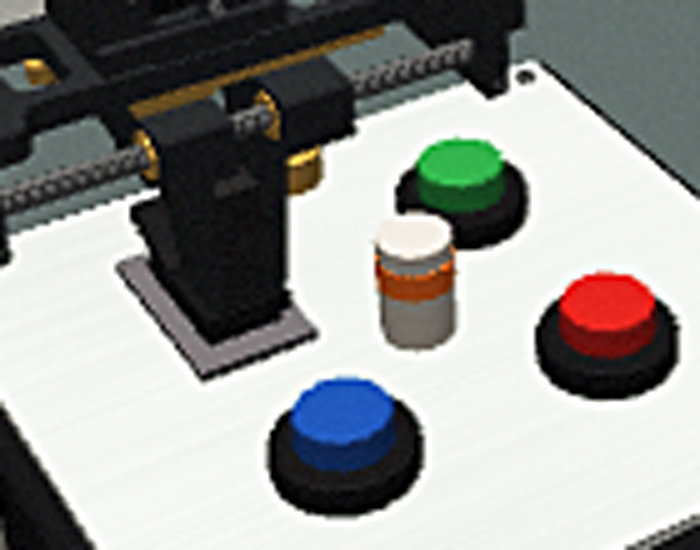

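The force rose to 8 N at TCP z 0.1254 (tips at 0.100), which is the expected stop. The picture shows the striped end down under the fingers and the far end up. I'll press slightly more, then lift.

>>> {"name": "arm_command", "arguments": {"moves": [[0,[0,0,0.002],[0,0,0]],[0,[0,0,0.002],[0,0,0]],[0,[0,0,-0.02],[0,0,0]],[0,[0,0,-0.06],[0,0,0]],[0,[0,0,-0.1],[0,0,0]]]}}

```text
time: 5.65
tool_pos: [0.5384, -0.1545, 0.1641]
tool_rot: [-2.485, -1.918, 0.002]
ft_force: [0.6, -0.5, -0.1]
opening: 0.0006
```

```bash
python3 - <<'E'
from h import *
a=eyes.get_image("scene")[:,:,::-1]
cv2.imwrite("pics/p3.png",cv2.resize(a[190:300,180:320],None,fx=5,fy=5,interpolation=2))
plan([*G['blue'],.160])
E
```

```text
t 5.7 pos [ 0.5403 -0.1551  0.1674] F [0.5514 0.3322 2.1682] op 3.918290901110664e-05
shift/0.4: [-0.0002  0.1819  0.0189] turn/90: [0.0016 0.0001 0.    ] dist 0.0731396346027573
```

View pics/p3.png

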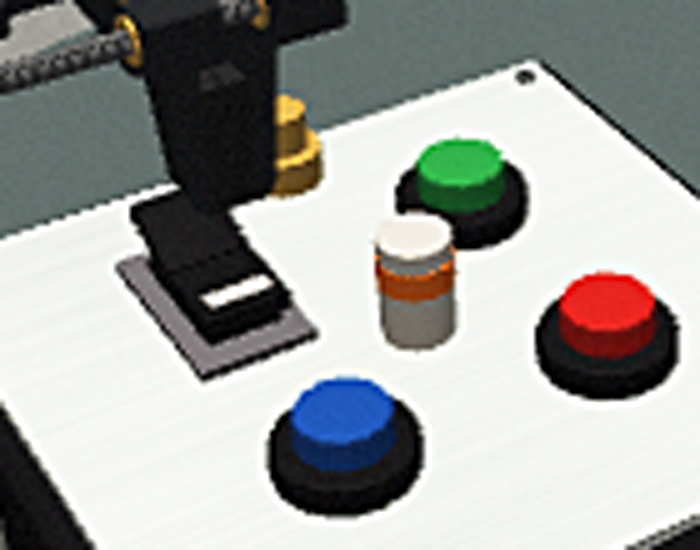

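The rocker is on: the striped face is level at (235,290). On to blue.

>>> {"name": "arm_command", "arguments": {"moves": [[0,[0,0.09,0],[0,0,0]],[0,[0,0.18,0],[0,0,0]],[0,[0,0.18,0.02],[0,0,0]],[0,[0,0.18,0.05],[0,0,0]],[0,[0,0.18,0.05],[0,0,0]]]}}

```text
time: 6.2
tool_pos: [0.606, -0.1721, 0.1408]
tool_rot: [-2.482, -1.916, 0.006]
ft_force: [-0.3, 0.3, -1.0]
opening: 0.0004
```

```bash
python3 -c "
from h import *
plan([*G['blue'],.132])"
```

```text
t 6.2 pos [ 0.606  -0.1721  0.1408] F [-0.3378  0.3169 -0.957 ] op 0.0004177892327834602
shift/0.4: [-0.0007  0.0125  0.022 ] turn/90: [-0.0044 -0.0002  0.    ] dist 0.01011815917178583
```

>>> {"name": "arm_command", "arguments": {"moves": [[0,[0,0.003,0],[0,0,0]],[0,[0,0.003,0],[0,0,0]],[0,[0,0.003,0.005],[0,0,0]],[0,[0,0.003,0.01],[0,0,0]],[0,[0,0.003,0.01],[0,0,0]]]}}

```text
time: 6.7
tool_pos: [0.61, -0.1733, 0.1405]
tool_rot: [-2.487, -1.92, 0.0]
ft_force: [-0.9, 0.0, -0.4]
opening: 0.0001
```

```bash
python3 -c "
from h import *
plan([*G['blue'],.121])"
```

```text
t 6.7 pos [ 0.61   -0.1733  0.1405] F [-0.9027  0.0131 -0.365 ] op 0.00010802635688244216
shift/0.4: [-0.0002  0.0019  0.0487] turn/90: [-0.0001  0.     -0.    ] dist 0.019504838650844538
```

Tips are at 0.1155. The button is at 0.104 out and 0.096 in (TCP 0.121).

>>> {"name": "arm_command", "arguments": {"moves": [[0,[0,0.002,0.01],[0,0,0]],[0,[0,0.002,0.02],[0,0,0]],[0,[0,0.002,0.03],[0,0,0]],[0,[0,0.002,0.038],[0,0,0]],[0,[0,0.002,0.044],[0,0,0]]]}}

```text
time: 7.2
tool_pos: [0.611, -0.1736, 0.1228]
tool_rot: [-2.487, -1.92, 0.0]
ft_force: [-1.3, -0.6, 2.6]
opening: 0.0005
```

>>> {"name": "arm_command", "arguments": {"moves": [[0,[0,0,0.002],[0,0,0]],[0,[0,0,0.004],[0,0,0]],[0,[0,0,0.006],[0,0,0]],[0,[0,0,0.008],[0,0,0]],[0,[0,0,0.008],[0,0,0]]]}}

```text
time: 7.7
tool_pos: [0.6111, -0.1736, 0.1213]
tool_rot: [2.487, 1.92, 0.0]
ft_force: [-4.2, 1.2, 9.0]
opening: 0.0002
```

>>> {"name": "arm_command", "arguments": {"moves": [[0,[0,0,0.002],[0,0,0]],[0,[0,0,0.002],[0,0,0]],[0,[0,0,-0.04],[0,0,0]],[0,[0,0,-0.1],[0,0,0]],[0,[0,0,-0.15],[0,0,0]]]}}

```text
time: 8.2
tool_pos: [0.6111, -0.1736, 0.1809]
tool_rot: [2.487, 1.92, 0.0]
ft_force: [0.5, 0.3, -0.6]
opening: 0.0007
```

```bash
python3 - <<'E'
from h import *
a=eyes.get_image("scene")[:,:,::-1]
cv2.imwrite("pics/p4.png",cv2.resize(a[190:300,180:320],None,fx=5,fy=5,interpolation=2))
plan([*G['green'],.180])
E
```

```text
t 8.25 pos [ 0.6133 -0.1743  0.1851] F [0.977  0.1289 2.3368] op 0.0003036087548155215
shift/0.4: [ 0.2401 -0.2469  0.0111] turn/90: [0.0043 0.0003 0.    ] dist 0.13782389504721076
```

View pics/p4.png

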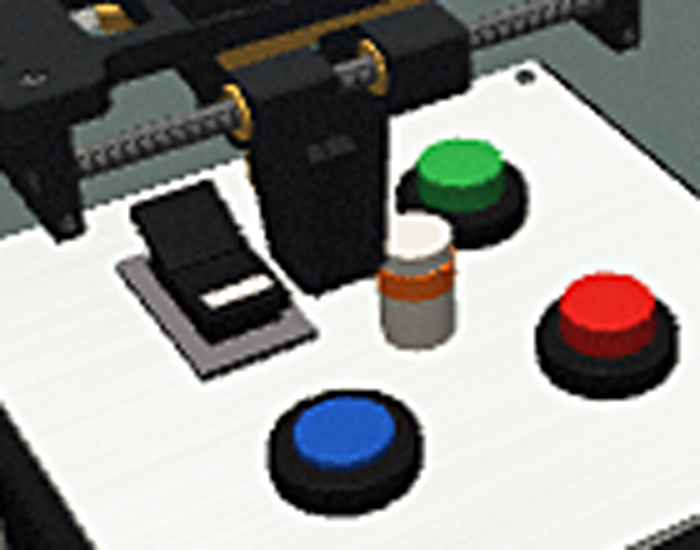

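Blue is in: its top is nearly flush with the collar at (345,430), and the rocker is still on. Next, over the cartridge at safe height to green.

>>> {"name": "arm_command", "arguments": {"moves": [[0,[0.08,-0.082,0],[0,0,0]],[0,[0.16,-0.164,0],[0,0,0]],[0,[0.24,-0.245,0],[0,0,0]],[0,[0.24,-0.245,0],[0,0,0]],[0,[0.24,-0.245,0],[0,0,0]]]}}

```text
time: 8.75
tool_pos: [0.5403, -0.0553, 0.1797]
tool_rot: [2.484, 1.922, 0.0]
ft_force: [0.3, -0.0, -0.1]
opening: 0.0006
```

```bash
python3 -c "
from h import *
plan([*G['green'],.14])"
```

```text
t 8.75 pos [ 0.5403 -0.0553  0.1797] F [ 0.2809 -0.0172 -0.1216] op 0.0005915862737896919
shift/0.4: [-0.0015  0.005   0.0992] turn/90: [0.0005 0.0002 0.0013] dist 0.039740960478072726
```

>>> {"name": "arm_command", "arguments": {"moves": [[0,[-0.001,0.003,0.03],[0,0,0]],[0,[-0.001,0.003,0.06],[0,0,0]],[0,[-0.001,0.003,0.09],[0,0,0]],[0,[-0.001,0.003,0.09],[0,0,0]],[0,[-0.001,0.003,0.09],[0,0,0]]]}}

```text
time: 9.25
tool_pos: [0.5411, -0.0569, 0.1425]
tool_rot: [-2.486, -1.918, 0.003]
ft_force: [-0.2, 0.6, 0.7]
opening: 0.0002
```

```bash
python3 - <<'E'
from h import *
a=eyes.get_image("scene")[:,:,::-1]
cv2.imwrite("pics/p5.png",cv2.resize(a[190:300,180:320],None,fx=5,fy=5,interpolation=2))
plan([*G['green'],.121])
E
```

```text
t 9.3 pos [ 0.5416 -0.0569  0.1432] F [-0.1982 -0.0837  0.3556] op 0.0004313677410533707
shift/0.4: [0.0016 0.001  0.0556] turn/90: [-0.0005  0.0001 -0.0003] dist 0.02224924122822938
```

View pics/p5.png

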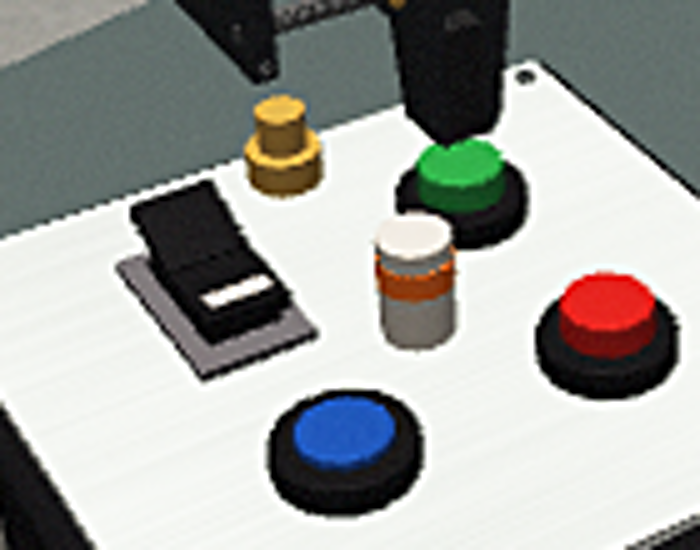

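The fingers are right over the green button (460,150), and the fitting and cartridge are untouched. Pressing.

>>> {"name": "arm_command", "arguments": {"moves": [[0,[0.001,0.001,0.012],[0,0,0]],[0,[0.001,0.001,0.024],[0,0,0]],[0,[0.001,0.001,0.034],[0,0,0]],[0,[0.001,0.001,0.042],[0,0,0]],[0,[0.001,0.001,0.05],[0,0,0]]]}}

```text
time: 9.8
tool_pos: [0.5421, -0.0562, 0.1239]
tool_rot: [2.486, 1.92, 0.0]
ft_force: [-1.4, 0.3, 4.2]
opening: 0.0005
```

>>> {"name": "arm_command", "arguments": {"moves": [[0,[0,0,0.002],[0,0,0]],[0,[0,0,0.004],[0,0,0]],[0,[0,0,0.006],[0,0,0]],[0,[0,0,0.008],[0,0,0]],[0,[0,0,0.008],[0,0,0]]]}}

```text
time: 10.3
tool_pos: [0.5421, -0.0562, 0.1214]
tool_rot: [2.487, 1.92, 0.0]
ft_force: [-2.8, -0.3, 8.0]
opening: 0.0004
```

>>> {"name": "arm_command", "arguments": {"moves": [[0,[0,0,0.002],[0,0,0]],[0,[0,0,0.003],[0,0,0]],[0,[0,0,0.003],[0,0,0]],[0,[0,0,0.003],[0,0,0]],[0,[0,0,0.003],[0,0,0]]]}}

```text
time: 10.8
tool_pos: [0.5422, -0.0563, 0.1213]
tool_rot: [2.487, 1.92, 0.0]
ft_force: [-6.6, 1.1, 14.4]
opening: 0.0005
```

```bash
python3 - <<'E'
from h import *
a=eyes.get_image("scene")[:,:,::-1]
cv2.imwrite("pics/p6.png",cv2.resize(a[190:350,120:370],None,fx=3,fy=3,interpolation=2))
plan([*G['green'],.121])
E
```

```text
t 10.85 pos [ 0.5422 -0.0563  0.1213] F [-5.8259  0.6833 13.8254] op 0.0005123963780108133
shift/0.4: [-0.0004 -0.0001  0.0007] turn/90: [ 0.0001 -0.      0.0001] dist 0.00033839527900137145
```

View pics/p6.png

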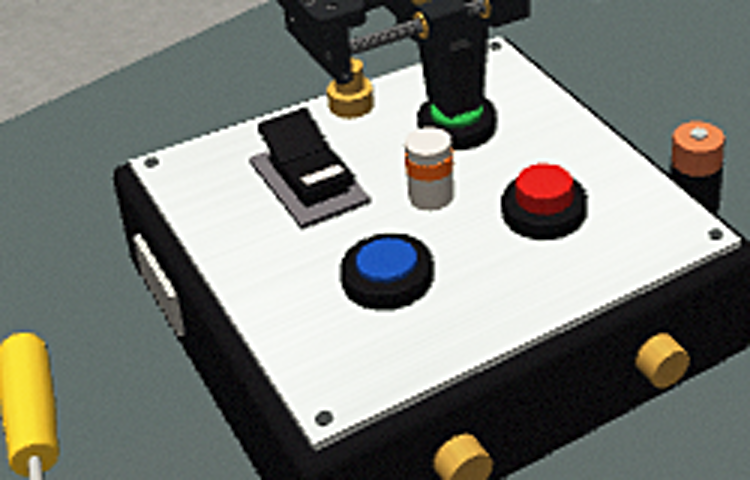

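Green is fully down (and lit) at (458,112) under about 14 N. Blue is in, the rocker is on, red is up, and the loose parts haven't moved. Handing in.

```bash
python3 -c "
from station import bot
print(bot.job_done())"
```

```text
the job is handed in; nothing more can be done
None
```

I started the sampler in the required order and handed the job in at about 10.9 s of the 48 s allowed, with the arm still holding the green button down. No verdict is reported, so these are my own last checks.

- **Rocker:** I pressed it until the force rose to 8 N, with the fingertips 100 mm above the bench. The last picture shows its striped face level, so it is on.
- **Blue button:** I pressed it to its stop (9 N, fingertips at 96 mm), and it stayed in after I lifted off.
- **Green button:** It was at its stop at hand-in, with about 14 N on it and the fingertips at 96 mm. It lit up in the picture.
- **Left alone:** Red is up. By eye, the cartridge, battery cell, fitting and screwdriver stand where they started.

**Disagreements:**
- Several network boxes in the top view were wrong (cartridge, fitting, screwdriver and blue button mixed up), so I used colour segmentation and triangulation for the positions.
- The triangulated heights came out 2–3 mm below the stated ones. The contact forces agreed with the stated heights.

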